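# Load a sample vial into a photometer under its sprung lid

## Robot

A 7-joint arm with a two-finger parallel gripper is mounted at the origin on a cart in front of the work surface, level with it; the furniture and walls round the work are solid. World frame = base frame: x ahead of the robot, y to its left, z up, the work surface at z = 0. Lengths are in m, angles in rad, forces in N, time in s.
With the tool pointing down it reaches from about 0.35 to 0.9 m from the base axis. Payload 8.1 kg.
Tool frame: the origin (TCP) lies at the very end of the fingers, on their centre line; the grasp point (between the pads) lies arm.hold_point_z behind it (arm.hold_point_z is the distance from the TCP to the grasp point, in m); z points along the fingers, y is the line along which they close (so a half turn about z gives the same grasp; the last joint's range is limited). The gripper opens to 92 mm and grips with 3 to 60 N. Pads are 19 mm wide; open, the fingers measure 130 mm over their backs; the gripper's body (75 mm by 190 mm) begins 47 mm behind the grasp point.
Start: joints at [-1.289, 0.434, 0.025, 1.573, -0.012, 1.134, -0.075], TCP at [0.235, 0.579, 0.227] pointing down, gripper open.
Joint ranges: [-2.62, 2.62], [-0.44, 2.09], [-1.27, 1.32], [0.08, 2.57], [-1.32, 4.46], [0.12, 2], [-2.74, 2.74]. Speed limits (rad/s): [2.22, 2.22, 3.01, 3.01, 3.14, 3.14, 3.14].

## Interface

Orientations are given as a rotation vector (axis times angle).
In Python, from cell import arm, vision, job, cut_out gives the robot as it stands. The module is installed in compiled form; this text tells all that it offers.
- The arm moves only by the tool play_rows, never from a script. Its argument "increments" is text: rows parted by semicolons, each of 5 numbers parted by spaces: the shift along the tool's x, y, z in cm, then the turn about the tool's z in degrees, then the opening, from -1 (shut) to 1 (fully open), so that 0 is half open. A call has 1 to 5 rows; each row shifts and turns the commanded pose from where the row before left it, along the tool's axes as they then stand; what a row does not reach is not made up. A row lasts 1/12 s, in which the tool goes at most 41.7 mm and 7.16 degrees, less where a joint would pass 70% of its speed; a pose out of reach is approached as far as the arm can. A call is refused whole if a number of a shift passes 4.17 or a number of a turn 7.16, either way. A call with a gripper value outside its range is refused whole. The fingers move at their own pace and stop on an object; "grip_force" is the grip in N (left out, the last holds). Time passes only in rows, so rows that do not move let the fingers close. It gives the time, the measured TCP pose, the force, the opening and the grip force at its end, in the units of the state.
- arm.observe(): the state, without advancing time (a new reading comes with each control period).
- vision.get_image(name): name is "side" or "top"; returns a dict with "frame" (480x640x3 uint8, red, green, blue), "z_map" (480x640 float32, m along the optical axis (not along the pixel's ray), 0 where there is no reading), "mtx" (3x3 intrinsics, pixels), "cam_to_world" (4x4, takes a point from camera to world coordinates). Camera axes: x right, y up, looking along -z (the intrinsics and any distortion apply to the point x, -y, -z); pixel columns grow to the right and rows downward; lengths in m; the calibration is good to about 2 mm. A picture is of the moment at which its call begins.
- job.sign_off(): hands the job in; it is judged then, once.
Trained networks look in a picture, given as the dict that the camera call returned (one of the last four; its "shot" number tells which), for a name from the list of things; names that differ only in an ending like _2 or _b are one class to them, and where a whole thing is asked for, a point or a joint stands for the part that bears it (a point fixed in the world has none). Each returns a list of dicts, best first, with "confidence" (0 to 1); they miss things now and then, are a little off and sometimes report something else, mostly with a low value. They report only what shows in the picture. A call takes as long as a camera call.
- cut_out(query, picture): "mask" (480x640 bool, what is visible of it) and "point" ([row, column] in pixels, amid what is visible of it).
The state is a dict: "clock": time; "joints": joint angles; "dq": joint speeds; "joint_efforts": joint torques, N m; "position": TCP position; "ee_rot": TCP orientation; "force": force on the tool from outside, world axes, zero at the start; "ft_torque": the same for the moment, N m; "width": opening from 0.0 (shut) to 1.0 (fully open); "gripper_force": force on a finger pad.
Only numpy, scipy, OpenCV 4.12 (cv2) and the standard library are available. Lean on these libraries where they do the work, as an engineer would, in place of code of your own. Each camera call takes 0.05 s, during which the arm holds its last target. There are 200 camera calls.

## Task

Load the photometer for a reading: press its orange thumb latch so that the lid springs fully open, push the white-capped vial upright into the well until it is fully home, then close the lid gently and press it until the latch snaps and holds it shut. Feel your way without forcing or slamming anything, and leave the black-capped clear vial and the amber vial standing where they are.

Things in the scene. Friction and masses are not known exactly. Their poses are not given: they have to be found in the camera images.
- meter: Feet of an off-white bench photometer, 228 x 104 mm (x, y), fixed; origin on the bench under its centre, -x the keypad end, +x the hinge end. Its screw feet are set anew each time: the whole housing with pad, well and lid stands up to 4 mm higher or lower than all heights given here, and that is not measured. Pressing pad, lid or housing with over 20 N damages it.
- well_mouth (a point): Centre of the well's mouth in the flat sample deck at the middle foot setting (meter x 36, z 69 mm; real z 65 to 73): round, 24 mm wide, 2 mm chamfer, 24 mm deep, rubber floor. A sprung roller sticks 1.8 mm in on the -x side, 13 mm down: passing it takes 2 to 8 N, so a dropped vial stays up. The open lid stands upright 58 mm behind (+x): keep the gripper's narrow side along x.
- button_pad (a point): Centre of the top of the orange thumb pad, 24 x 28 mm (x, y), at the middle foot setting (meter x -51.5, z 68; real z 64 to 72); this point is fixed. The pad tips down by up to 6.5 mm to a hard end; the lid lets go after 4 to 6 mm, at 4 to 9 N. The keypad deck lies 9 mm below the pad, the shut lid begins 36 mm behind the point (+x) and is 50 mm higher.
- lid (a joint): Angle of the sprung, damped lid, rad: 0 latched (-0.012 pressed on its buffer), 1.57 upright and fully open (opens by itself in about 1.5 s). Its spring pushes back with 2 to 3 N near the front edge; from 0.07 down to 0 the hook raises this to 7 to 11 N, then gives way with a snap. Closing faster than 3 rad/s is a slam. It cannot shut over a vial that stands 3 mm too high.
- lid_hinge (a point): Middle of the lid's hinge axis, along the meter's y, at the middle foot setting (meter x 102, z 69 mm; real z 65 to 73). The lid is a hollow box 112 wide; at 0 rad its front edge is at x -118 from the hinge and its outer face at z +40, its skirt 8 mm below; opening lifts the front edge up and back to +x. Press it shut 12 mm from the front edge; 1.5 mm past the snap is a firm rubber buffer.
- sample_center (a point): Centre, half-way up, of the sample vial: clear glass, white cap, 22 mm across, 50 mm tall (cap 20 mm across, top 10 mm), 15 to 31 g, standing upright. Fully home its foot is on the well's floor 24 mm below the deck, its top 26 mm above the deck and its centre 1 mm above the deck (meter z 66 to 74 mm). The glass stands 25 N against the well.
- black_vial_center (a point): Centre of another clear vial of the same size, with a black cap. Not to be moved.
- amber_vial_center (a point): Centre of an amber glass vial of the same size with a black cap. Not to be moved.

How it is judged:
On the way, in this order (a step that is already met when the one before it is completed fails the run):
1. the lid has sprung open (value of joint lid above 1.4 rad), for 0.1 s.
2. the white-capped vial stands fully home in the well, under the open lid (z of sample_center in the frame of meter below 0.076 m and horizontal distance between sample_center and well_mouth below 0.004 m and angle between sample_center's own z axis and vertical below 0.12 rad and value of joint lid above 1.3 rad), for 0.2 s.
At the end, for the whole second after the job is handed in: The lid is shut and held by its latch (lid angle under 0.04 rad with nothing touching it), and the white-capped vial stands upright (within 7 degrees) in the well, its centre within 4 mm of the well's axis and under meter z 76 mm (the lid itself cannot shut over a vial that is not home) (value of joint lid below 0.04 rad and z of sample_center in the frame of meter below 0.076 m and horizontal distance between sample_center and well_mouth below 0.004 m and angle between sample_center's own z axis and vertical below 0.12 rad).
It fails at once if the photometer (pad, lid or body) is pressed with more than 20 N (contact force between any of the fingers, the arm and meter above 20 N).
It fails at once if the vial is forced against the well or the lid with more than 25 N (contact force between sample and meter above 25 N).
It fails at once if the lid is slammed (velocity of joint lid below -3 rad/s).
It fails at once if the black-capped clear vial is moved (distance of black_vial_center from where it was at the start of the episode above 0.03 m).
It fails at once if the amber vial is moved (distance of amber_vial_center from where it was at the start of the episode above 0.03 m).
It also fails if it takes over 67 s, if anything falls off the work surface, if the arm or the gripper's body presses on something with over 40 N, if the wrist force passes 120 N, or if a joint passes its speed limit or range.

## Working session

There is one attempt and no reset: what is moved stays moved. The work goes in short steps, Python scripts to look and compute and a tool call to move; the robot and the scene stay as the last step left them, time stands still between calls to the robot, and variables do not carry over. Pictures are saved under pics/ and viewed, at most 10 in all, crops included, and the job is handed in when it is done.

Besides the shell and the picture viewer there is one more tool, called after ">>>" as name(argument=value, ...), one argument or row to a line, values as JSON. play_rows: Moves the arm, as the interface text tells. Its arguments: {"type":"object","properties":{"increments":{"type":"string"},"grip_force":{"type":"number"}},"required":["increments"]}

```bash
mkdir -p pics; cat > h.py <<'E'
import numpy as np, cv2
from cell import arm, vision, job, cut_out
def cloud(p):
    z=p["z_map"]; K=p["mtx"]; T=p["cam_to_world"]
    v,u=np.mgrid[:480,:640]
    x=(u-K[0,2])/K[0,0]*z; y=-(v-K[1,2])/K[1,1]*z
    P=np.stack([x,y,-z],-1)@T[:3,:3].T+T[:3,3]
    P[z==0]=np.nan
    return P
def save(p,n): cv2.imwrite(f"pics/{n}.png",p["frame"][:,:,::-1])
E
python3 - <<'E'
from h import *
s=arm.observe(); print(s, arm.hold_point_z)
for n in("top","side"):
    p=vision.get_image(n); save(p,n+"1"); P=cloud(p); print(n,p["cam_to_world"].round(3).tolist(), p["mtx"].round(1).tolist())
    for q in("meter","button_pad","lid","sample_center","black_vial_center","amber_vial_center"):
        for d in cut_out(q,p)[:2]:
            m=d["mask"]; X=P[m]; X=X[~np.isnan(X[:,0])]
            print(q,round(d["confidence"],2),np.round(d["point"]),m.sum(), np.median(X,0).round(3) if len(X) else None, np.percentile(X,[2,98],axis=0).round(3).tolist() if len(X) else None)
E
```

```text
{'clock': 0.0, 'joints': array([-1.28858993,  0.43520464,  0.0249671 ,  1.57415376, -0.01157258,
        1.13399888, -0.07510547]), 'dq': array([ 1.11739945e-03, -8.09818388e-04,  2.06734681e-03,  1.50506819e-04,
       -7.37207557e-06, -3.94478453e-04, -1.12982478e-03]), 'joint_efforts': array([ 2.07377234e-03, -6.67836714e+01,  9.86284576e-01, -3.14460397e+01,
       -6.03959640e-02,  4.25076485e-02,  1.30225581e-04]), 'position': array([0.2344696 , 0.57876641, 0.22593441]), 'ee_rot': array([-6.00793353e-01, -3.08346363e+00,  2.53494834e-03]), 'force': array([-0.84711796, -0.31323998,  0.10681903]), 'ft_torque': array([ 0.01512954, -0.01813833, -0.08713979]), 'gripper_force': 0.0, 'width': 1.0011613317140626} 0.0188
top [[0.026, 0.998, -0.064, 0.471], [-1.0, 0.025, -0.018, 0.088], [-0.017, 0.064, 0.998, 0.933], [0.0, 0.0, 0.0, 1.0]] [[467.2, 0.0, 319.7], [0.0, 467.2, 238.1], [0.0, 0.0, 1.0]]
meter 0.61 [235. 379.] 7487 [0.529 0.001 0.109] [[0.417, -0.054, 0.045], [0.629, 0.056, 0.113]]
button_pad 0.59 [237. 376.] 7607 [0.529 0.001 0.108] [[0.416, -0.054, 0.031], [0.629, 0.057, 0.11
[... 491 characters left out ...]
914, 0.404, 0.412], [0.0, 0.0, 0.0, 1.0]] [[515.2, 0.0, 321.0], [0.0, 515.2, 237.0], [0.0, 0.0, 1.0]]
meter 0.61 [223. 312.] 7275 [0.546 0.048 0.054] [[0.419, -0.046, 0.002], [0.633, 0.06, 0.109]]
meter 0.49 [329. 399.] 369 [0.431 0.309 0.02 ] [[0.423, 0.297, 0.002], [0.439, 0.313, 0.05]]
button_pad 0.83 [225. 313.] 7052 [0.547 0.048 0.055] [[0.42, -0.04, 0.012], [0.632, 0.06, 0.109]]
sample_center 0.55 [330. 399.] 441 [0.431 0.308 0.02 ] [[0.421, 0.295, -0.002], [0.439, 0.313, 0.05]]
black_vial_center 0.69 [291. 369.] 267 [0.456 0.204 0.017] [[0.447, 0.192, 0.002], [0.464, 0.209, 0.049]]
amber_vial_center 0.76 [307. 314.] 512 [0.541 0.262 0.028] [[0.531, 0.25, 0.001], [0.551, 0.266, 0.049]]
```

View pics/top1.png

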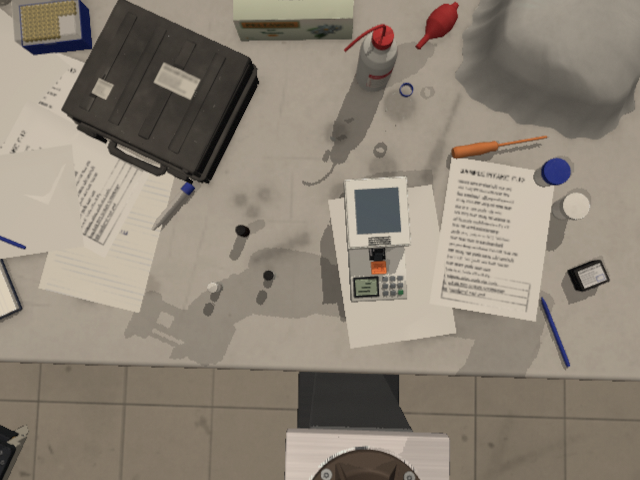

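View pics/side1.png

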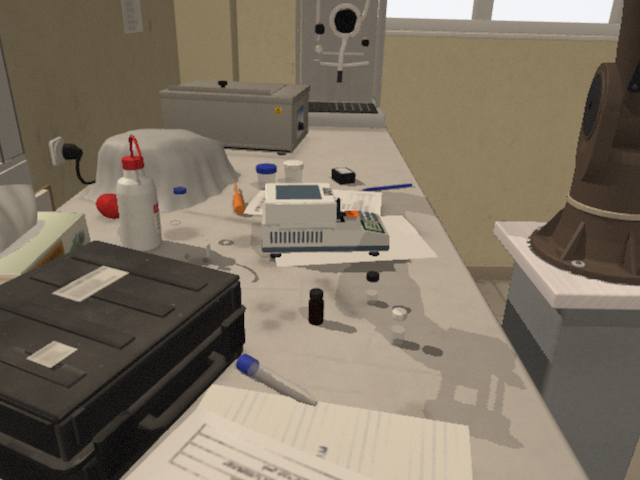

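```bash
python3 - <<'E'
from h import *
p=vision.get_image("top"); P=cloud(p)
f=p["frame"].astype(int)
# orange pad
hsv=cv2.cvtColor(p["frame"],cv2.COLOR_RGB2HSV)
m=(hsv[...,0]>5)&(hsv[...,0]<22)&(hsv[...,1]>140)&(hsv[...,2]>120)
n,l,st,c=cv2.connectedComponentsWithStats(m.astype(np.uint8))
for i in range(1,n):
    if st[i,4]>60:
        X=P[l==i]; print(st[i],c[i].round(1),np.nanmedian(X,0).round(4),np.nanpercentile(X,[3,97],axis=0).round(4).tolist())
L=(P[...,2]>.095)&(P[...,2]<.125)&(P[...,0]>.4)&(P[...,1]<.1)&(P[...,1]>-.1)
X=P[L]; print("lid top z",np.median(X[:,2]),len(X))
T=L&(abs(P[...,2]-np.median(X[:,2]))<.006)
print(cv2.minAreaRect(P[T][:,:2].astype(np.float32)), np.percentile(P[T],[1,50,99],axis=0).round(4).tolist())
D=(P[...,0]>.40)&(P[...,0]<.50)&(abs(P[...,1])<.06)&(P[...,2]>.03)
print(cv2.minAreaRect(P[D][:,:2].astype(np.float32)),np.percentile(P[D][:,2],[10,30,50,70,90]).round(4))
for q in[(.431,.304),(.455,.2),(.54,.256)]:
    V=(np.hypot(P[...,0]-q[0],P[...,1]-q[1])<.025)&(P[...,2]>.042); X=P[V]
    print(q,len(X),X.mean(0).round(4),X.min(0).round(3),X.max(0).round(3),f[V].mean(0).round())
E
```

```text
[453 136  94  20 466] [484.  146.5] [ 0.7166 -0.2045  0.022 ] [[0.702, -0.3244, 0.013], [0.7395, -0.1584, 0.026]]
[371 261  16  13 177] [378.3 267.3] [ 0.4754 -0.0052  0.0692] [[0.4646, -0.0179, 0.0665], [0.485, 0.0074, 0.0721]]
lid top z 0.11033396540325302 4813
((0.6951829195022583, 0.012592058628797531), (0.37084439396858215, 0.11221185326576233), 4.645002365112305) [[0.5105, -0.0525, 0.106], [0.5734, 0.0036, 0.1103], [0.8458, 0.0588, 0.1145]]
((0.4576053321361542, -0.0066095031797885895), (0.09198421984910965, 0.10447894036769867), 4.500762462615967) [0.0472 0.052  0.0546 0.0563 0.0646]
(0.431, 0.304) 91 [0.4292 0.3044 0.0507] [0.42  0.295 0.043] [0.438 0.315 0.055] [173. 164. 149.]
(0.455, 0.2) 84 [0.4542 0.2002 0.0507] [0.446 0.191 0.044] [0.463 0.209 0.055] [42. 39. 36.]
(0.54, 0.256) 89 [0.539  0.256  0.0503] [0.53  0.247 0.043] [0.549 0.266 0.055] [40. 37. 34.]
```

The top view shows the meter with the pad at pixel (378,267) and the lid at (377,211). The white cap is at (212,287), and the black caps are at (268,275) and (242,231). The side view agrees, with the white cap at (399,315).

Meter yaw is about 4.55° and its origin is about (0.527, -0.001). I'll rotate the gripper into line with the meter, then move over the pad.

```bash
cat >> h.py <<'E'
from scipy.spatial.transform import Rotation as R
YAW=np.radians(4.55); O=np.array([.5267,-.0011])
def mw(x,y=0): return O+np.array([[np.cos(YAW),-np.sin(YAW)],[np.sin(YAW),np.cos(YAW)]])@[x,y]
def go(xy,z):
    s=arm.observe(); r=R.from_rotvec(s["ee_rot"])
    d=r.inv().apply(np.r_[xy,z]-s["position"])*100
    y=r.apply([0,1,0]); print("t",s["clock"],"tool cm",d.round(2),"turn deg to meter y",round(np.degrees(np.arctan2(y[1],y[0]))-90-4.55,2),"pos",s["position"].round(4),"F",s["force"].round(2),"w",round(s["width"],3))
E
python3 -c "
from h import *
go(mw(-.0575),.09)"
```

```text
t 0.75 tool cm [-43.72 -45.4   13.67] turn deg to meter y -26.6 pos [0.2347 0.5793 0.2267] F [0.68 0.38 0.24] w 1.004
```

>>> play_rows(
  increments="0 0 0 -6.6 -1; 0 0 0 -6.6 -1; 0 0 0 -6.6 -1; 0 0 0 -6.6 -1; -1.17 -3.76 0 0 -1",
)

```text
clock: 1.17
position: [0.2447, 0.548, 0.2262]
ee_rot: [0.143, -3.136, -0.006]
force: [-0.9, -0.2, -0.0]
width: 0.686
gripper_force: 0.0
```

>>> play_rows(
  increments="-1.17 -3.76 0 0 -1; -1.17 -3.76 0 0 -1; -1.17 -3.76 0 0 -1; -1.17 -3.76 0 0 -1; -1.17 -3.76 0 0 -1",
)

```text
clock: 1.58
position: [0.3222, 0.3579, 0.2269]
ee_rot: [-0.119, 3.139, 0.001]
force: [1.7, -0.1, 0.1]
width: 0.326
gripper_force: 0.0
```

>>> play_rows(
  increments="-1.17 -3.76 0 0 -1; -1.17 -3.76 0 0 -1; -1.17 -3.76 0 0 -1; -1.17 -3.76 0 0 -1; -1.17 -3.76 0 0 -1",
)

```text
clock: 2.0
position: [0.3947, 0.1748, 0.2271]
ee_rot: [-0.119, 3.139, 0.001]
force: [0.8, 1.0, -0.7]
width: 0.008
gripper_force: 0.0
```

>>> play_rows(
  increments="-1.17 -3.76 0 0 -1; -1.17 -3.76 0 0 -1; -1.17 -3.76 0 0 -1; -1.17 -3.76 0 0 -1; 0 0 0 0 -1",
)

```text
clock: 2.42
position: [0.4545, 0.0226, 0.2273]
ee_rot: [-0.105, 3.137, -0.004]
force: [0.4, -0.1, -0.3]
width: 0.005
gripper_force: 0.0
```

```bash
python3 -c "
from h import *
go(mw(-.0575),.09)"
```

```text
t 2.4167 tool cm [-1.26 -2.88 13.74] turn deg to meter y -0.73 pos [0.4545 0.0226 0.2273] F [ 0.44 -0.09 -0.25] w 0.005
```

>>> play_rows(
  increments="-0.6 -1.4 2.7 -0.7 -1; -0.6 -1.4 3.7 0 -1; 0 0 3.7 0 -1; 0 0 2 0 -1; 0 0 0 0 -1",
)

```text
clock: 2.83
position: [0.4639, 0.003, 0.1022]
ee_rot: [0.137, -3.132, 0.001]
force: [-0.4, 0.1, -0.3]
width: 0.005
gripper_force: 0.0
```

```bash
python3 -c "
from h import *
go(mw(-.0575),.075)"
```

```text
t 2.8333 tool cm [-0.49 -0.91  2.72] turn deg to meter y 0.47 pos [0.4639 0.003  0.1022] F [-0.36  0.09 -0.34] w 0.005
```

>>> play_rows(
  increments="-0.5 -0.9 1.5 0 -1; 0 0 0.5 0 -1; 0 0 0 0 -1; 0 0 0 0 -1",
)

```text
clock: 3.17
position: [0.4727, -0.0048, 0.0867]
ee_rot: [-0.138, 3.138, 0.001]
force: [0.2, 0.4, 0.2]
width: 0.001
gripper_force: 0.0
```

```bash
python3 -c "
from h import *
go(mw(-.0575),.075)"
```

```text
t 3.1667 tool cm [ 0.34 -0.06  1.17] turn deg to meter y 0.5 pos [ 0.4727 -0.0048  0.0867] F [0.21 0.4  0.18] w 0.001
```

>>> play_rows(
  increments="0.3 0 0.8 0 -1; 0 0 0 0 -1; 0 0 0.2 0 -1; 0 0 0.2 0 -1; 0 0 0 0 -1",
)

```text
clock: 3.58
position: [0.4693, -0.0054, 0.0736]
ee_rot: [0.139, -3.138, -0.0]
force: [-0.4, 0.1, -0.1]
width: 0.003
gripper_force: 0.0
```

>>> play_rows(
  increments="0 0 0.1 0 -1; 0 0 0.1 0 -1; 0 0 0 0 -1",
)

```text
clock: 3.83
position: [0.4694, -0.0055, 0.0716]
ee_rot: [0.138, -3.138, -0.0]
force: [-0.2, -0.1, -0.6]
width: 0.002
gripper_force: 0.0
```

>>> play_rows(
  increments="0 0 0.1 0 -1; 0 0 0.1 0 -1; 0 0 0 0 -1",
)

```text
clock: 4.08
position: [0.4693, -0.0055, 0.0695]
ee_rot: [0.138, -3.138, -0.0]
force: [0.3, 0.7, 0.1]
width: 0.005
gripper_force: 0.0
```

>>> play_rows(
  increments="0 0 0.1 0 -1; 0 0 0.1 0 -1; 0 0 0 0 -1",
)

```text
clock: 4.33
position: [0.469, -0.0055, 0.0676]
ee_rot: [0.138, -3.138, -0.0]
force: [-1.8, -0.1, 3.2]
width: 0.004
gripper_force: 1.5
```

>>> play_rows(
  increments="0 0 0.1 0 -1; 0 0 0.05 0 -1; 0 0 0 0 -1",
)

```text
clock: 4.58
position: [0.4688, -0.0055, 0.066]
ee_rot: [0.138, -3.137, -0.0]
force: [-3.6, -0.5, 3.9]
width: 0.007
gripper_force: 2.1
```

>>> play_rows(
  increments="0 0 0.05 0 -1; 0 0 0.05 0 -1; 0 0 0 0 -1",
)

```text
clock: 4.83
position: [0.4691, -0.0055, 0.0651]
ee_rot: [0.138, -3.138, 0.0]
force: [-3.8, -0.1, 3.1]
width: 0.005
gripper_force: 1.9
```

>>> play_rows(
  increments="0 0 0.05 0 -1; 0 0 0.05 0 -1; 0 0 0 0 -1",
)

```text
clock: 5.08
position: [0.4693, -0.0055, 0.0641]
ee_rot: [0.138, -3.138, -0.0]
force: [-5.2, -1.0, 4.4]
width: 0.005
gripper_force: 2.6
```

>>> play_rows(
  increments="0 0 0.05 0 -1; 0 0 0.05 0 -1; 0 0 0 0 -1",
)

```text
clock: 5.33
position: [0.4691, -0.0055, 0.0631]
ee_rot: [0.138, -3.138, -0.0]
force: [-4.9, -1.3, 4.8]
width: 0.007
gripper_force: 2.9
```

```bash
python3 -c "
from h import *
p=vision.get_image('side'); P=cloud(p); L=(abs(P[...,0]-.56)<.1)&(abs(P[...,1])<.08); print(np.nanmax(P[L][:,2])); save(p,'s2')
go(mw(-.0575),.0)"
```

```text
0.4259047888706237
t 5.3833 tool cm [-0.03 -0.02  6.31] turn deg to meter y 0.5 pos [ 0.4691 -0.0055  0.0631] F [-5.49 -0.22  4.59] w 0.007
```

>>> play_rows(
  increments="0 0 0.05 0 -1; 0 0 0 0 -1",
)

```text
clock: 5.55
position: [0.469, -0.0056, 0.0627]
ee_rot: [0.138, -3.138, -0.0]
force: [-5.4, -1.0, 5.8]
width: 0.002
gripper_force: 3.5
```

>>> play_rows(
  increments="0 0 0.05 0 -1; 0 0 0 0 -1",
)

```text
clock: 5.72
position: [0.469, -0.0055, 0.0623]
ee_rot: [0.138, -3.138, -0.0]
force: [-6.7, 0.1, 11.2]
width: 0.003
gripper_force: 5.9
```

```bash
python3 -c "
from h import *
p=vision.get_image('side'); save(p,'s3'); d=np.abs(p['frame'].astype(int)-cv2.imread('pics/side1.png')[:,:,::-1]).sum(2)>90
print(d[150:235,230:335].sum())
go(mw(-.0575),.0)"
```

```text
2417
t 5.7667 tool cm [-0.04 -0.02  6.24] turn deg to meter y 0.49 pos [ 0.469  -0.0055  0.0624] F [-5.410e+00 -1.000e-02  1.016e+01] w 0.006
```

View pics/s3.png

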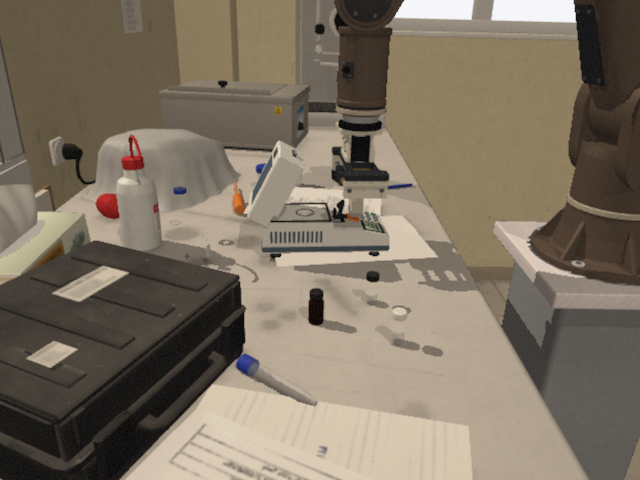

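The lid has let go and is swinging open. I'll retreat upward and go to the white-capped vial.

>>> play_rows(
  increments="0.3 0 -1 0 -1; 0 0 -3.2 0 -1; 0.2 2.5 -3 0 -1; 0.2 3.8 -0.5 0 1; 0.2 3.9 0 0 1",
)

```text
clock: 6.18
position: [0.4542, 0.0962, 0.1425]
ee_rot: [-0.132, 3.131, 0.003]
force: [1.1, 0.8, -0.3]
width: 0.104
gripper_force: 0.0
```

>>> play_rows(
  increments="0.2 3.9 0 0 1; 0.2 3.9 0 0 1; 0.2 3.9 0 0 1; 0.2 3.9 0 0 1; 0 3.9 0 0 1",
)

```text
clock: 6.6
position: [0.4264, 0.2915, 0.1402]
ee_rot: [-0.139, 3.136, 0.003]
force: [1.1, -0.8, 0.1]
width: 0.462
gripper_force: 0.0
```

>>> play_rows(
  increments="0 1.5 0 0 1; 0 0 0 0 1; 0 0 0 0 1; 0 0 0 0 1",
)

```text
clock: 6.93
position: [0.4257, 0.3028, 0.1395]
ee_rot: [-0.137, 3.138, -0.0]
force: [-0.0, -0.0, 0.2]
width: 0.756
gripper_force: 0.0
```

```bash
python3 - <<'E'
from h import *
go([.4292,.3044],.027)
p=vision.get_image("side");P=cloud(p);save(p,"s4")
for q in("sample_center","black_vial_center"):
  for d in cut_out(q,p)[:2]:
    X=P[d["mask"]];X=X[~np.isnan(X[:,0])];print(q,d["confidence"],d["point"],np.median(X,0).round(4),np.percentile(X,[3,97],axis=0).round(4).tolist())
E
```

```text
t 6.9333 tool cm [-0.36  0.13 11.25] turn deg to meter y 0.44 pos [0.4257 0.3028 0.1395] F [-0.05 -0.02  0.19] w 0.756
sample_center 0.85 [328.7, 397.6] [0.4308 0.3084 0.0201] [[0.4219, 0.2957, -0.0006], [0.4389, 0.3126, 0.0494]]
black_vial_center 0.79 [291.5, 369.8] [0.4561 0.204  0.0164] [[0.4472, 0.1916, 0.0022], [0.4643, 0.2086, 0.0492]]
```

>>> play_rows(
  increments="-0.42 0.1 3 0 1; 0 0 3 0 1; 0 0 3 0 1; 0 0 1.5 0 1; 0 0 0.7 0 1",
)

```text
clock: 7.5
position: [0.4284, 0.3032, 0.0251]
ee_rot: [0.136, -3.136, 0.004]
force: [-0.5, -0.1, -0.3]
width: 1.001
gripper_force: 0.0
```

>>> play_rows(
  increments="0 0 0 0 1; 0 0 0 0 1; 0 0 0 0 1",
)

```text
clock: 7.75
position: [0.4301, 0.3055, 0.0285]
ee_rot: [-0.137, 3.137, 0.002]
force: [1.1, 0.1, -0.1]
width: 0.996
gripper_force: 0.0
```

```bash
python3 -c "
from h import *
go([.430,.3038],.027)"
```

```text
t 7.75 tool cm [ 0.02 -0.17  0.15] turn deg to meter y 0.47 pos [0.4301 0.3055 0.0285] F [ 1.15  0.14 -0.08] w 0.996
```

>>> play_rows(
  increments="0 -0.15 0.05 0 -0.3; 0 0 0 0 -0.35; 0 0 0 0 -0.4; 0 0 0 0 -0.4; 0 0 0 0 -0.45",
  grip_force=20,
)

```text
clock: 8.17
position: [0.4294, 0.3038, 0.027]
ee_rot: [-0.139, 3.138, 0.001]
force: [-0.1, -0.1, 0.1]
width: 0.687
gripper_force: 0.0
```

>>> play_rows(
  increments="0 0 0 0 -0.45; 0 0 0 0 -0.45; 0 0 0 0 -0.5; 0 0 0 0 -0.6; 0 0 0 0 -1",
)

```text
clock: 8.58
position: [0.4292, 0.3037, 0.0267]
ee_rot: [0.138, -3.138, 0.0]
force: [1.0, -0.1, -0.5]
width: 0.327
gripper_force: 0.0
```

>>> play_rows(
  increments="0 0 0 0 -1; 0 0 0 0 -1; 0 0 0 0 -1",
)

```text
clock: 8.83
position: [0.4292, 0.3037, 0.0267]
ee_rot: [0.138, -3.139, -0.0]
force: [-1.7, 0.2, -0.3]
width: 0.227
gripper_force: 20.0
```

```bash
python3 - <<'E'
from h import *
s=arm.observe(); print(s["width"],s["gripper_force"])
go(mw(.036),.15)
p=vision.get_image("top");P=cloud(p);f=p["frame"]
save(p,"t5")
cv2.imwrite("pics/c5.png",cv2.resize(f[150:320,180:440,::-1],None,fx=3,fy=3)); 
# deck & well
D=(P[...,0]>.5)&(P[...,0]<.61)&(abs(P[...,1])<.05)&(P[...,2]>.055)&(P[...,2]<.08)
print("deck z",np.nanmedian(P[D][:,2]),D.sum(),P[D].min(0),P[D].max(0))
hole=(np.abs(P[...,0]-.5626)<.03)&(np.abs(P[...,1]-.0018)<.03)&(P[...,2]<.06)
print("hole",hole.sum(),P[hole].mean(0) if hole.any() else 0, np.argwhere(hole).mean(0) if hole.any() else 0)
E
```

```text
0.2265248063976829 19.991037077852525
t 8.8333 tool cm [-10.63 -31.25 -12.33] turn deg to meter y 0.5 pos [0.4292 0.3037 0.0267] F [-1.7   0.19 -0.32] w 0.227
deck z 0.06995843217197933 2920 [ 0.50023719 -0.04998041  0.05501045] [0.60986396 0.04999992 0.07917327]
hole 120 [0.56329893 0.00061975 0.04651499] [220.775      374.59166667]
```

View pics/c5.png

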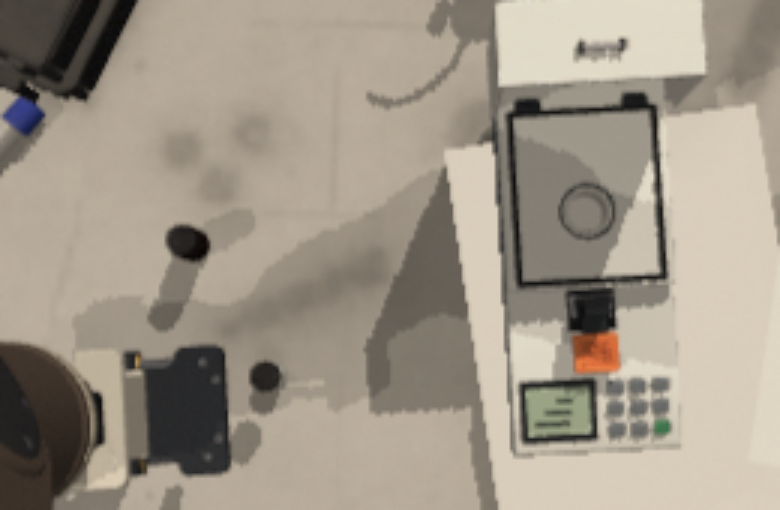

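The lid is fully open at the top of the crop, and the well ring is centred at about pixel (375.7,220.3). I'll refine the well centre and lift the vial.

```bash
python3 - <<'E'
from h import *
p=vision.get_image("top");K=p["mtx"];T=p["cam_to_world"]
def ray(u,v,z):
    d=T[:3,:3]@np.array([(u-K[0,2])/K[0,0],-(v-K[1,2])/K[1,1],-1]); t=(z-T[2,3])/d[2]; return T[:3,3]+t*d
g=cv2.cvtColor(p["frame"],cv2.COLOR_RGB2GRAY)[195:245,350:400]
b=cv2.resize(g,None,fx=8,fy=8,interpolation=cv2.INTER_CUBIC)
c=cv2.HoughCircles(b,cv2.HOUGH_GRADIENT,1,200,param1=60,param2=15,minRadius=50,maxRadius=90)
print(c)
if c is not None:
    x,y,r=c[0][0]; u,v=350+(x+.5)/8-.5,195+(y+.5)/8-.5; print(u,v,r/8*.86/467,ray(u,v,.07))
print(ray(375.5,220.1,.07),mw(.036))
E
```

```text
[[[206.5 203.5  76.1]]]
375.375 220.0 0.017517665 [0.56233739 0.00149558 0.07      ]
[0.56215693 0.00126126 0.07      ] [0.56258655 0.00175585]
```

>>> play_rows(
  increments="0 0 -1 0 -1; 0 0 -2.5 0 -1; 0 0 -4 0 -1; 0 0 -4 0 -1; 0 0 -1 0 -1",
)

```text
clock: 9.35
position: [0.4316, 0.3052, 0.158]
ee_rot: [-0.137, 3.132, 0.008]
force: [0.7, 0.8, 0.2]
width: 0.223
gripper_force: 20.0
```

>>> play_rows(
  increments="-1.2 -3.4 0 0 -1; -1.2 -3.4 0 0 -1; -1.2 -3.5 0 0 -1; -1.2 -3.5 0 0 -1; -1.2 -3.5 0 0 -1",
)

```text
clock: 9.77
position: [0.5046, 0.135, 0.1524]
ee_rot: [-0.139, 3.138, 0.001]
force: [-0.2, 0.2, -0.4]
width: 0.224
gripper_force: 20.0
```

>>> play_rows(
  increments="-1.2 -3.5 0 0 -1; -1.2 -3.5 0 0 -1; -1.2 -3.5 0 0 -1; -1.2 -3.4 0 0 -1; 0 0 0 0 -1",
)

```text
clock: 10.18
position: [0.5666, -0.0065, 0.1527]
ee_rot: [-0.124, 3.136, -0.007]
force: [-0.1, -0.7, 0.4]
width: 0.222
gripper_force: 20.0
```

>>> play_rows(
  increments="0 0 0 0 -1; 0 0 0 0 -1",
)

```text
clock: 10.35
position: [0.564, 0.0028, 0.1518]
ee_rot: [0.138, -3.138, -0.001]
force: [-0.6, 1.2, -1.0]
width: 0.221
gripper_force: 20.0
```

```bash
python3 - <<'E'
from h import *
go([.5624,.0016],.110)
p=vision.get_image("side");P=cloud(p);save(p,"s6")
cv2.imwrite("pics/c6.png",cv2.resize(p["frame"][120:280,220:420,::-1],None,fx=4,fy=3.75))
for d in cut_out("sample_center",p)[:2]:
    X=P[d["mask"]];X=X[~np.isnan(X[:,0])];print(d["confidence"],d["point"],np.median(X,0).round(4),np.percentile(X,[3,97],axis=0).round(4).tolist())
E
```

```text
t 10.35 tool cm [ 0.17 -0.11  4.18] turn deg to meter y 0.48 pos [0.564  0.0028 0.1518] F [-0.6   1.22 -0.98] w 0.221
0.55 [176.6, 305.4] [0.5638 0.01   0.137 ] [[0.5566, 0.0036, 0.1277], [0.5726, 0.0133, 0.1454]]
```

View pics/c6.png

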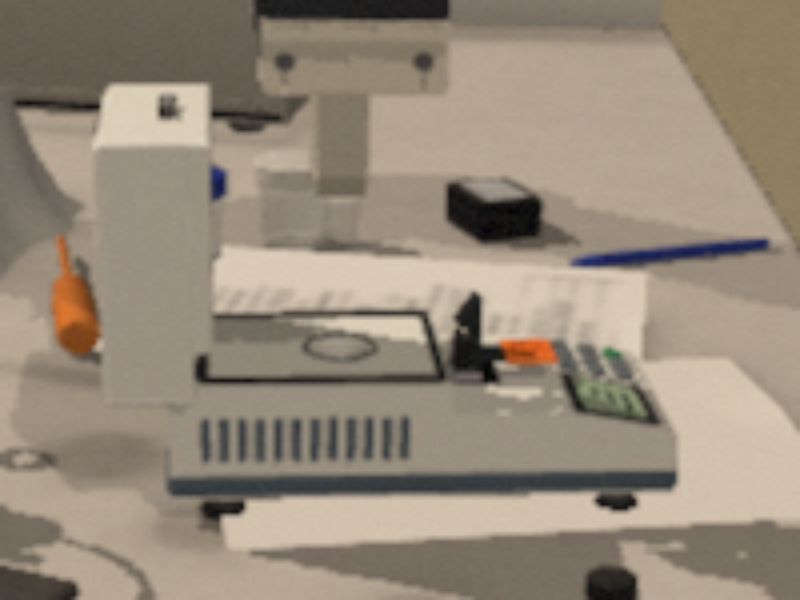

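>>> play_rows(
  increments="0.17 -0.11 1.5 0 -1; 0 0 2 0 -1; 0 0 0.7 0 -1; 0 0 0 0 -1; 0 0 0 0 -1",
)

```text
clock: 10.87
position: [0.5625, 0.002, 0.1099]
ee_rot: [0.14, -3.138, -0.0]
force: [-0.4, -0.3, -0.5]
width: 0.221
gripper_force: 20.0
```

```bash
python3 - <<'E'
from h import *
go([.5624,.0016],.100)
E
```

```text
t 10.8667 tool cm [ 0.01 -0.04  0.99] turn deg to meter y 0.57 pos [0.5625 0.002  0.1099] F [-0.43 -0.31 -0.45] w 0.221
```

>>> play_rows(
  increments="0 -0.04 0.5 0 -1; 0 0 0.4 0 -1; 0 0 0.2 0 -1; 0 0 0 0 -1",
)

```text
clock: 11.2
position: [0.5625, 0.0008, 0.0985]
ee_rot: [0.138, -3.138, -0.0]
force: [-0.7, -0.5, -1.2]
width: 0.222
gripper_force: 20.0
```

>>> play_rows(
  increments="0 0 0.1 0 -1; 0 0 0.1 0 -1; 0 0 0 0 -1",
)

```text
clock: 11.45
position: [0.5627, 0.0007, 0.0967]
ee_rot: [0.138, -3.139, -0.0]
force: [0.2, -0.8, -0.3]
width: 0.22
gripper_force: 20.0
```

>>> play_rows(
  increments="0 0 0.1 0 -1; 0 0 0.1 0 -1; 0 0 0 0 -1",
)

```text
clock: 11.7
position: [0.5626, 0.0007, 0.0945]
ee_rot: [0.138, -3.138, -0.0]
force: [-0.8, -0.0, -1.1]
width: 0.222
gripper_force: 20.0
```

>>> play_rows(
  increments="0 0.06 0.1 0 -1; 0 0 0.1 0 -1; 0 0 0 0 -1",
)

```text
clock: 11.95
position: [0.5626, 0.0014, 0.0925]
ee_rot: [0.138, -3.138, -0.0]
force: [-0.2, 0.2, -0.3]
width: 0.223
gripper_force: 20.0
```

>>> play_rows(
  increments="0 0 0.1 0 -1; 0 0 0.1 0 -1; 0 0 0 0 -1",
)

```text
clock: 12.2
position: [0.5626, 0.0013, 0.0905]
ee_rot: [0.138, -3.138, -0.0]
force: [-0.1, 0.8, -0.7]
width: 0.223
gripper_force: 20.0
```

>>> play_rows(
  increments="0 0 0.1 0 -1; 0 0 0.1 0 -1; 0 0 0 0 -1",
)

```text
clock: 12.45
position: [0.5626, 0.0013, 0.0885]
ee_rot: [0.138, -3.138, -0.0]
force: [-0.0, 0.5, -0.4]
width: 0.224
gripper_force: 20.0
```

>>> play_rows(
  increments="0 0 0.1 0 -1; 0 0 0.1 0 -1; 0 0 0 0 -1",
)

```text
clock: 12.7
position: [0.5626, 0.0013, 0.0865]
ee_rot: [0.138, -3.138, 0.0]
force: [-0.0, -0.3, -0.3]
width: 0.223
gripper_force: 20.0
```

>>> play_rows(
  increments="0 0 0.1 0 -1; 0 0 0.1 0 -1; 0 0 0 0 -1",
)

```text
clock: 12.95
position: [0.5626, 0.0013, 0.0845]
ee_rot: [0.138, -3.138, 0.0]
force: [-0.1, 0.6, -0.5]
width: 0.221
gripper_force: 20.0
```

>>> play_rows(
  increments="0 0 0.1 0 -1; 0 0 0.1 0 -1; 0 0 0 0 -1",
)

```text
clock: 13.2
position: [0.5626, 0.0013, 0.0826]
ee_rot: [0.138, -3.138, 0.0]
force: [0.3, -0.4, 0.9]
width: 0.221
gripper_force: 20.0
```

>>> play_rows(
  increments="0 0 0.1 0 -1; 0 0 0 0 -1",
)

```text
clock: 13.37
position: [0.5627, 0.0013, 0.0816]
ee_rot: [0.138, -3.139, 0.0]
force: [0.0, -0.5, -1.2]
width: 0.228
gripper_force: 20.0
```

>>> play_rows(
  increments="0 0 0.1 0 -1; 0 0 0 0 -1",
)

```text
clock: 13.53
position: [0.5626, 0.0013, 0.0806]
ee_rot: [0.138, -3.138, 0.0]
force: [-0.4, -0.9, 0.2]
width: 0.222
gripper_force: 20.0
```

>>> play_rows(
  increments="0 0 0.1 0 -1; 0 0 0 0 -1",
)

```text
clock: 13.7
position: [0.5627, 0.0013, 0.0796]
ee_rot: [0.138, -3.139, 0.0]
force: [0.1, -1.2, 0.9]
width: 0.226
gripper_force: 20.0
```

>>> play_rows(
  increments="0 0 0.1 0 -1; 0 0 0 0 -1",
)

```text
clock: 13.87
position: [0.5626, 0.0012, 0.0786]
ee_rot: [0.138, -3.138, 0.0]
force: [0.3, -0.1, 1.1]
width: 0.221
gripper_force: 20.0
```

>>> play_rows(
  increments="0 0 0.1 0 -1; 0 0 0 0 -1",
)

```text
clock: 14.03
position: [0.5626, 0.0012, 0.0776]
ee_rot: [0.138, -3.138, 0.0]
force: [-0.7, -1.5, 0.7]
width: 0.223
gripper_force: 20.0
```

>>> play_rows(
  increments="0 0 0.1 0 -1; 0 0 0 0 -1",
)

```text
clock: 14.2
position: [0.5626, 0.0012, 0.0766]
ee_rot: [0.138, -3.138, 0.0]
force: [0.6, -2.6, 0.1]
width: 0.222
gripper_force: 20.0
```

>>> play_rows(
  increments="0 0 0.1 0 -1; 0 0 0 0 -1",
)

```text
clock: 14.37
position: [0.5626, 0.0012, 0.0756]
ee_rot: [0.138, -3.138, 0.0]
force: [-0.2, -1.2, -0.0]
width: 0.225
gripper_force: 20.0
```

>>> play_rows(
  increments="0 0 0.1 0 -1; 0 0 0 0 -1",
)

```text
clock: 14.53
position: [0.5626, 0.0012, 0.0746]
ee_rot: [0.138, -3.138, 0.0]
force: [-0.9, -3.1, 0.3]
width: 0.225
gripper_force: 20.0
```

```bash
python3 - <<'E'
from h import *
p=vision.get_image("side");P=cloud(p)
cv2.imwrite("pics/c7.png",cv2.resize(p["frame"][150:250,250:390,::-1],None,fx=5.7,fy=5.7,interpolation=cv2.INTER_CUBIC))
for d in cut_out("sample_center",p)[:2]:
    X=P[d["mask"]];X=X[~np.isnan(X[:,0])];print(d["confidence"],d["point"],np.median(X,0).round(4),np.percentile(X,[3,97],axis=0).round(4).tolist())
E
```

```text
(no output)
```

View pics/c7.png

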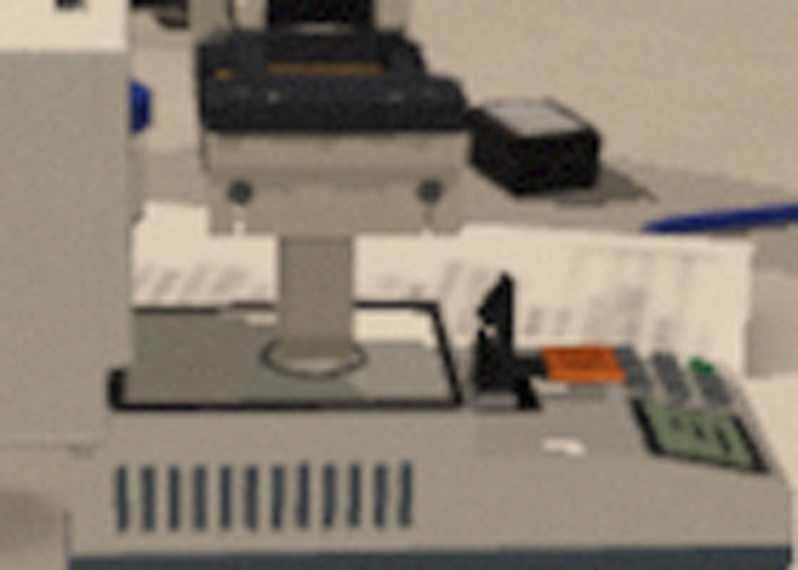

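The finger stands over the ring at crop (315,355) with the vial in the well. I'll ease the sideways force and keep going down.

>>> play_rows(
  increments="0 -0.05 0.05 0 -1; 0 0 0 0 -1",
)

```text
clock: 14.8
position: [0.5627, 0.0011, 0.0741]
ee_rot: [0.139, -3.139, -0.0]
force: [-0.2, -1.5, -0.2]
width: 0.226
gripper_force: 20.0
```

>>> play_rows(
  increments="0 0 0.1 0 -1; 0 0 0 0 -1",
)

```text
clock: 14.97
position: [0.5627, 0.001, 0.0731]
ee_rot: [-0.139, 3.139, 0.0]
force: [-0.5, 0.2, 0.3]
width: 0.218
gripper_force: 20.0
```

>>> play_rows(
  increments="0 0 0.05 0 -1; 0 0 0 0 -1",
)

```text
clock: 15.13
position: [0.5627, 0.001, 0.0727]
ee_rot: [-0.139, 3.139, 0.0]
force: [-0.1, -0.5, 0.3]
width: 0.221
gripper_force: 20.0
```

>>> play_rows(
  increments="0 0 0.05 0 -1; 0 0 0 0 -1",
)

```text
clock: 15.3
position: [0.5629, 0.0009, 0.0725]
ee_rot: [-0.138, 3.138, 0.0]
force: [-1.3, -1.2, 2.4]
width: 0.223
gripper_force: 20.0
```

>>> play_rows(
  increments="0 0 0.05 0 -1; 0 0 0 0 -1",
)

```text
clock: 15.47
position: [0.563, 0.0009, 0.0723]
ee_rot: [-0.138, 3.138, 0.0]
force: [-2.9, -1.5, 8.4]
width: 0.227
gripper_force: 20.0
```

>>> play_rows(
  increments="0 0 0.03 0 -1; 0 0 0 0 -1",
)

```text
clock: 15.63
position: [0.5631, 0.0009, 0.0723]
ee_rot: [-0.138, 3.138, 0.001]
force: [-3.2, -1.7, 11.2]
width: 0.219
gripper_force: 20.0
```

>>> play_rows(
  increments="0 0 -0.08 0 -1; 0 0 0 0 -0.4; 0 0 0 0 -0.2; 0 0 0 0 -0.2",
)

```text
clock: 15.97
position: [0.5627, 0.0012, 0.072]
ee_rot: [0.139, -3.138, -0.0]
force: [-0.8, 0.1, 0.1]
width: 0.378
gripper_force: 0.0
```

>>> play_rows(
  increments="0 0 -2 0 0; 0 0 -3 0 -1; 0 0 -1.5 0 -1; 0 0 0 0 -1; 0 0 0 0 -1",
)

```text
clock: 16.38
position: [0.5633, 0.0011, 0.1378]
ee_rot: [-0.139, 3.137, 0.001]
force: [0.6, -0.1, -0.0]
width: 0.235
gripper_force: 0.0
```

```bash
python3 - <<'E'
from h import *
go([.5624,.0016],.1)
p=vision.get_image("side");P=cloud(p)
cv2.imwrite("pics/c8.png",cv2.resize(p["frame"][150:250,250:390,::-1],None,fx=5.7,fy=5.7,interpolation=cv2.INTER_CUBIC))
for d in cut_out("sample_center",p)[:2]:
    X=P[d["mask"]];X=X[~np.isnan(X[:,0])];print(d["confidence"],d["point"],np.median(X,0).round(4),np.percentile(X,[3,97],axis=0).round(4).tolist())
E
```

```text
t 16.3833 tool cm [0.09 0.05 3.78] turn deg to meter y 0.52 pos [0.5633 0.0011 0.1378] F [ 0.61 -0.08 -0.03] w 0.235
0.45 [199.6, 304.5] [0.5631 0.0052 0.0917] [[0.5542, -0.0072, 0.0654], [0.5723, 0.0111, 0.0943]]
```

View pics/c8.png

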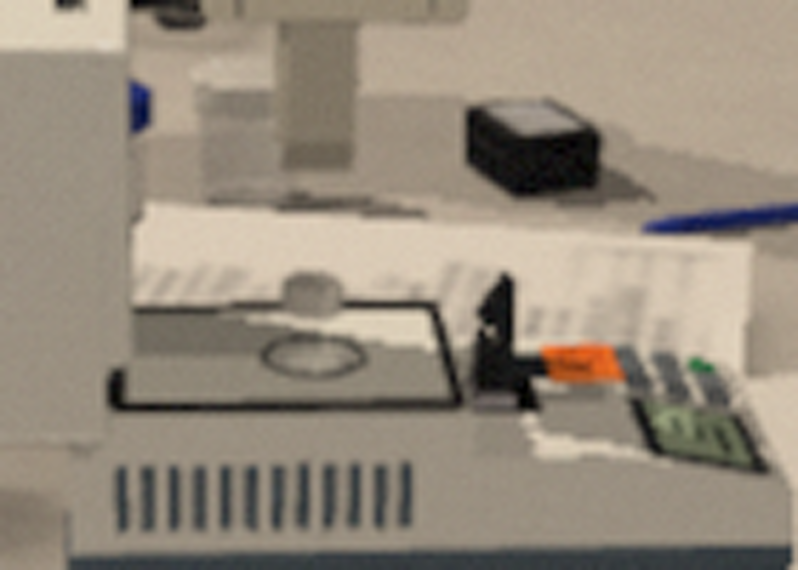

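The cap shows at crop (312,293), upright over the ring and about 25 mm above the deck. I'll press on it to confirm it is home.

>>> play_rows(
  increments="0.1 0.05 2 0 -1; 0 0 1.5 0 -1; 0 0 0.2 0 -1; 0 0 0.2 0 -1; 0 0 0 0 -1",
)

```text
clock: 16.9
position: [0.5613, 0.0012, 0.0977]
ee_rot: [0.138, -3.137, 0.0]
force: [0.2, 0.1, 0.3]
width: 0.003
gripper_force: 0.0
```

>>> play_rows(
  increments="0 0 0.1 0 -1; 0 0 0.1 0 -1; 0 0 0 0 -1",
)

```text
clock: 17.15
position: [0.562, 0.0013, 0.0966]
ee_rot: [-0.138, 3.138, 0.0]
force: [0.1, -0.8, -0.1]
width: 0.005
gripper_force: 0.0
```

>>> play_rows(
  increments="0 0 0.1 0 -1; 0 0 0 0 -1",
)

```text
clock: 17.32
position: [0.5626, 0.0014, 0.0965]
ee_rot: [-0.138, 3.136, 0.001]
force: [-0.9, 0.3, 9.1]
width: -0.001
gripper_force: 4.1
```

>>> play_rows(
  increments="0 0 0.05 0 -1; 0 0 0 0 -1",
)

```text
clock: 17.48
position: [0.5629, 0.0013, 0.0964]
ee_rot: [-0.138, 3.136, 0.001]
force: [-2.5, -0.4, 12.6]
width: 0.006
gripper_force: 6.4
```

Home is confirmed: a stiff stop at z 0.0965 with 12 N, which puts the deck at about 0.0705. Next I'll check for obstacles behind the lid and plan the closing arc.

```bash
cat >> h.py <<'E'
def arc(th,c=-.110,off=.0095,H=.0705,hx=.102):
    return mw(hx+c*np.cos(th)+.04*np.sin(th)+off), H-c*np.sin(th)+.04*np.cos(th)
E
python3 - <<'E'
from h import *
p=vision.get_image("top");P=cloud(p)
for a in(.6,.66,.7,.72,.74,.76,.78,.8):
    b=(P[...,0]>a)&(P[...,0]<a+.02)&(abs(P[...,1]-.01)<.1); print(a,np.nanmax(P[b][:,2]).round(3) if b.any() else None,end='; ')
print()
xy,z=arc(np.pi/2); go(xy+[.025,0.002],.24); print(xy,z)
prev=None
for th in np.arange(1.57,-.02,-.1):
    xy,z=arc(th); m=(xy-mw(0))@[np.cos(YAW),np.sin(YAW)]
    if prev: print(round(th,2),"dx %.2f dz %.2f"%(-(m-prev[0])*100,-(z-prev[1])*100),xy.round(4),round(z,4))
    prev=(m,z)
E
```

```text
0.6 0.503; 0.66 0.19; 0.7 0.005; 0.72 0.039; 0.74 0.005; 0.76 0.006; 0.78 0.098; 0.8 0.097; 
t 17.5333 tool cm [-14.08  -0.07 -14.32] turn deg to meter y 0.5 pos [0.5628 0.0013 0.0964] F [-2.54  0.96 13.09] w 0.004
[0.67772255 0.01091835] 0.1805
1.47 dx 1.12 dz -0.34 [0.6665 0.01  ] 0.184
1.37 dx 1.15 dz -0.23 [0.6551 0.0091] 0.1863
1.27 dx 1.16 dz -0.11 [0.6434 0.0082] 0.1874
1.17 dx 1.17 dz 0.00 [0.6318 0.0073] 0.1874
1.07 dx 1.16 dz 0.12 [0.6202 0.0063] 0.1862
0.97 dx 1.15 dz 0.23 [0.6088 0.0054] 0.1838
0.87 dx 1.12 dz 0.35 [0.5976 0.0045] 0.1804
0.77 dx 1.08 dz 0.46 [0.5869 0.0037] 0.1758
0.67 dx 1.03 dz 0.56 [0.5767 0.0029] 0.1702
0.57 dx 0.96 dz 0.66 [0.567  0.0021] 0.1635
0.47 dx 0.89 dz 0.76 [0.5581 0.0014] 0.156
0.37 dx 0.81 dz 0.84 [0.55   0.0008] 0.1476
0.27 dx 0.73 dz 0.92 [5.428e-01 2.000e-04] 0.1384
0.17 dx 0.63 dz 0.99 [ 5.365e-01 -3.000e-04] 0.1285
0.07 dx 0.53 dz 1.04 [ 0.5313 -0.0007] 0.1181
```

>>> play_rows(
  increments="0 0 -0.5 0 -1; 0 0 -3 0 -1; 0 0 -4 0 -1; 0 0 -4 0 -1; 0 0 -3 0 -1",
)

```text
clock: 17.95
position: [0.5622, 0.001, 0.2432]
ee_rot: [-0.138, 3.136, 0.0]
force: [0.8, 0.4, -0.4]
width: 0.006
gripper_force: 0.0
```

>>> play_rows(
  increments="-3.5 0 0 0 -1; -3.5 0 0 0 -1; -3.5 0 0 0 -1; -3.6 0 0 0 -1; 0 0 0 0 -1",
)

```text
clock: 18.37
position: [0.7066, 0.0151, 0.2378]
ee_rot: [-0.141, 3.138, -0.001]
force: [-1.5, 0.6, -0.7]
width: 0.006
gripper_force: 0.0
```

>>> play_rows(
  increments="0 0 0 0 -1; 0 0 2 0 -1; 0 0 2 0 -1; 0 0 1.5 0 -1; 0 0 0 0 -1",
)

```text
clock: 18.78
position: [0.6993, 0.0135, 0.1818]
ee_rot: [0.138, -3.133, -0.0]
force: [-1.1, -0.1, 0.0]
width: 0.008
gripper_force: 0.0
```

```bash
python3 - <<'E'
from h import *
xy,z=arc(np.pi/2); go(xy,z-.002)
E
```

```text
t 18.7833 tool cm [ 2.17 -0.07  0.35] turn deg to meter y 0.48 pos [0.6993 0.0135 0.1818] F [-1.07 -0.06  0.  ] w 0.008
```

>>> play_rows(
  increments="0.8 0 0.1 0 -1; 0.7 0 0.1 0 -1; 0.4 0 0 0 -1; 0.2 0 0 0 -1; 0 0 0 0 -1",
)

```text
clock: 19.2
position: [0.681, 0.0117, 0.184]
ee_rot: [-0.138, 3.137, 0.001]
force: [-1.0, 0.2, 1.1]
width: 0.004
gripper_force: 0.0
```

>>> play_rows(
  increments="0.2 0 0 0 -1; 0.3 0 -0.1 0 -1; 0.4 0 -0.1 0 -1; 0.4 0 -0.1 0 -1; 0.4 0 -0.1 0 -1",
)

```text
clock: 19.62
position: [0.6643, 0.0104, 0.1871]
ee_rot: [-0.138, 3.138, 0.0]
force: [1.9, 0.6, 1.6]
width: 0.005
gripper_force: 0.8
```

```bash
python3 - <<'E'
from h import *
xy,z=arc(1.37); go(xy,z)
E
```

```text
t 19.6167 tool cm [ 0.93 -0.04  0.09] turn deg to meter y 0.5 pos [0.6643 0.0104 0.1871] F [1.93 0.6  1.57] w 0.005
```

>>> play_rows(
  increments="0.5 0 0.1 0 -1; 0.5 0 0.1 0 -1; 0.58 0 0 0 -1; 0.58 0 -0.05 0 -1; 0.58 0 0 0 -1",
)

```text
clock: 20.03
position: [0.6362, 0.0078, 0.1851]
ee_rot: [0.138, -3.138, -0.0]
force: [1.9, 0.4, 0.7]
width: 0.005
gripper_force: 0.8
```

>>> play_rows(
  increments="0.58 0 0 0 -1; 0.58 0 0.06 0 -1; 0.58 0 0.06 0 -1; 0.58 0 0.11 0 -1; 0.58 0 0.12 0 -1",
)

```text
clock: 20.45
position: [0.6075, 0.0054, 0.1816]
ee_rot: [-0.138, 3.138, 0.0]
force: [1.2, 0.6, -0.5]
width: 0.006
gripper_force: 0.7
```

```bash
python3 - <<'E'
from h import *
for th in(.97,.87): xy,z=arc(th); print(th);go(xy,z)
E
```

```text
0.97
t 20.45 tool cm [-0.12 -0.01 -0.22] turn deg to meter y 0.5 pos [0.6075 0.0054 0.1816] F [ 1.15  0.55 -0.5 ] w 0.006
0.87
t 20.45 tool cm [0.99 0.   0.12] turn deg to meter y 0.5 pos [0.6075 0.0054 0.1816] F [ 1.15  0.55 -0.5 ] w 0.006
```

>>> play_rows(
  increments="0.5 0 0.05 0 -1; 0.5 0 0.08 0 -1; 0.54 0 0.21 0 -1; 0.54 0 0.23 0 -1; 0.52 0 0.27 0 -1",
)

```text
clock: 20.87
position: [0.5818, 0.0031, 0.1732]
ee_rot: [-0.138, 3.138, 0.0]
force: [1.7, 0.5, -0.6]
width: 0.005
gripper_force: 0.8
```

>>> play_rows(
  increments="0.5 0 0.29 0 -1; 0.48 0 0.32 0 -1; 0.48 0 0.34 0 -1; 0.45 0 0.37 0 -1; 0.44 0 0.39 0 -1",
)

```text
clock: 21.28
position: [0.5583, 0.0011, 0.1559]
ee_rot: [-0.138, 3.139, 0.0]
force: [1.6, 0.4, 1.2]
width: 0.005
gripper_force: 1.0
```

```bash
python3 - <<'E'
from h import *
for th in(.47,.37): xy,z=arc(th); print(th);go(xy,z)
E
```

```text
0.47
t 21.2833 tool cm [ 0.02  0.04 -0.01] turn deg to meter y 0.5 pos [0.5583 0.0011 0.1559] F [1.57 0.43 1.15] w 0.005
0.37
t 21.2833 tool cm [0.83 0.04 0.83] turn deg to meter y 0.5 pos [0.5583 0.0011 0.1559] F [1.57 0.43 1.15] w 0.005
```

>>> play_rows(
  increments="0.41 0 0.41 0 -1; 0.41 0 0.42 0 -1; 0.37 0 0.45 0 -1; 0.36 0 0.47 0 -1; 0.2 0 0.3 0 -1",
)

```text
clock: 21.7
position: [0.5407, -0.0005, 0.1351]
ee_rot: [0.138, -3.138, -0.0]
force: [1.0, 0.5, 2.4]
width: 0.003
gripper_force: 0.9
```

>>> play_rows(
  increments="0.2 0 0.3 0 -1; 0.2 0 0.3 0 -1; 0.1 0 0.2 0 -1; 0.1 0 0.2 0 -1; 0 0 0 0 -1",
)

```text
clock: 22.12
position: [0.5349, -0.0011, 0.1253]
ee_rot: [0.138, -3.138, -0.0]
force: [-0.2, 1.8, 1.4]
width: 0.005
gripper_force: 0.8
```

```bash
python3 - <<'E'
from h import *
for th in(.07,0): xy,z=arc(th); print(th);go(xy,z)
E
```

```text
0.07
t 22.1167 tool cm [0.36 0.07 0.72] turn deg to meter y 0.5 pos [ 0.5349 -0.0011  0.1253] F [-0.16  1.76  1.4 ] w 0.005
0
t 22.1167 tool cm [0.67 0.07 1.48] turn deg to meter y 0.5 pos [ 0.5349 -0.0011  0.1253] F [-0.16  1.76  1.4 ] w 0.005
```

>>> play_rows(
  increments="0.12 0.03 0.2 0 -1; 0.12 0 0.2 0 -1; 0.12 0 0.2 0 -1; 0.1 0 0.15 0 -1; 0 0 0 0 -1",
)

```text
clock: 22.53
position: [0.5307, -0.0013, 0.118]
ee_rot: [0.138, -3.139, 0.0]
force: [1.8, -0.6, 0.6]
width: 0.0
gripper_force: 0.7
```

>>> play_rows(
  increments="0.1 0 0.1 0 -1; 0.1 0 0.1 0 -1; 0 0 0 0 -1",
)

```text
clock: 22.78
position: [0.5299, -0.0013, 0.1167]
ee_rot: [-0.138, 3.136, 0.0]
force: [3.4, -0.4, 4.6]
width: 0.004
gripper_force: 2.0
```

>>> play_rows(
  increments="0.05 0 0.1 0 -1; 0 0 0.1 0 -1; 0 0 0 0 -1",
)

```text
clock: 23.03
position: [0.5292, -0.0014, 0.1148]
ee_rot: [-0.138, 3.137, 0.0]
force: [2.3, 0.2, 6.8]
width: 0.006
gripper_force: 3.4
```

>>> play_rows(
  increments="0 0 0.1 0 -1; 0 0 0 0 -1",
)

```text
clock: 23.2
position: [0.5286, -0.0015, 0.1136]
ee_rot: [-0.138, 3.138, 0.0]
force: [3.2, -0.6, 4.9]
width: 0.003
gripper_force: 2.4
```

>>> play_rows(
  increments="0 0 0.1 0 -1; 0 0 0 0 -1",
)

```text
clock: 23.37
position: [0.5282, -0.0015, 0.1123]
ee_rot: [0.138, -3.138, -0.0]
force: [1.1, -0.1, 4.5]
width: 0.005
gripper_force: 2.2
```

>>> play_rows(
  increments="0 0 0.1 0 -1; 0 0 0 0 -1",
)

```text
clock: 23.53
position: [0.5277, -0.0015, 0.1109]
ee_rot: [0.138, -3.137, 0.0]
force: [0.8, 0.4, 0.1]
width: 0.008
gripper_force: 0.6
```

>>> play_rows(
  increments="0 0 0.05 0 -1; 0 0 0 0 -1",
)

```text
clock: 23.7
position: [0.5274, -0.0015, 0.1103]
ee_rot: [0.138, -3.137, 0.0]
force: [-0.5, -0.6, 0.9]
width: 0.007
gripper_force: 0.6
```

>>> play_rows(
  increments="0 0 0.05 0 -1; 0 0 0 0 -1",
)

```text
clock: 23.87
position: [0.5274, -0.0015, 0.1099]
ee_rot: [0.138, -3.137, 0.0]
force: [-2.5, -1.1, 2.4]
width: 0.001
gripper_force: 1.6
```

>>> play_rows(
  increments="0 0 0.05 0 -1; 0 0 0 0 -1",
)

```text
clock: 24.03
position: [0.5279, -0.0014, 0.1096]
ee_rot: [0.138, -3.138, -0.0]
force: [-2.1, -0.1, 2.8]
width: 0.006
gripper_force: 1.6
```

>>> play_rows(
  increments="0 0 0.03 0 -1; 0 0 0 0 -1",
)

```text
clock: 24.2
position: [0.5282, -0.0013, 0.1094]
ee_rot: [0.138, -3.138, -0.0]
force: [-2.8, -0.2, 3.5]
width: 0.007
gripper_force: 1.6
```

>>> play_rows(
  increments="0 0 0.05 0 -1; 0 0 0 0 -1",
)

```text
clock: 24.37
position: [0.5283, -0.0014, 0.109]
ee_rot: [0.138, -3.139, -0.0]
force: [-3.3, -1.2, 4.3]
width: 0.004
gripper_force: 2.2
```

>>> play_rows(
  increments="0 0 0.05 0 -1; 0 0 0 0 -1",
)

```text
clock: 24.53
position: [0.5283, -0.0014, 0.1088]
ee_rot: [-0.138, 3.138, 0.0]
force: [-4.8, -0.7, 8.9]
width: 0.005
gripper_force: 4.6
```

On the buffer now. I'll release slowly and check that the lid stays shut.

>>> play_rows(
  increments="0 0 -0.2 0 -1; 0 0 -0.3 0 -1; 0 0 -1 0 -1; 0 0 -3 0 -1; 0 0 -3 0 -1",
)

```text
clock: 24.95
position: [0.5275, -0.0015, 0.184]
ee_rot: [0.138, -3.136, 0.001]
force: [0.5, 0.3, 0.4]
width: 0.003
gripper_force: 0.0
```

>>> play_rows(
  increments="0 0 -2 0 -1; 0 3 0 0 -1; 0 3 0 0 -1; 0 3 0 0 -1; 0 3 0 0 -1",
)

```text
clock: 25.37
position: [0.5178, 0.1194, 0.2045]
ee_rot: [-0.137, 3.137, 0.001]
force: [-0.2, 0.8, -0.5]
width: 0.004
gripper_force: 0.0
```

>>> play_rows(
  increments="0 3 0 0 -1; 0 3 0 0 -1; 0 0 0 0 -1; 0 0 0 0 -1; 0 0 0 0 -1",
)

```text
clock: 25.78
position: [0.5127, 0.1774, 0.2039]
ee_rot: [-0.138, 3.138, -0.001]
force: [-0.2, -0.6, -0.4]
width: -0.001
gripper_force: 0.0
```

```bash
python3 - <<'E'
from h import *
p=vision.get_image("top");P=cloud(p)
for m in(-.008,.02,.05,.08):
    xy=mw(m,-.042 if 0 else .0); d=np.hypot(P[...,0]-xy[0],P[...,1]-xy[1])
    b=(d<.008)&(P[...,2]<.2); print(m,np.nanmedian(P[b][:,2]).round(4),b.sum())
p=vision.get_image("side"); cv2.imwrite("pics/c9.png",cv2.resize(p["frame"][130:350,200:440,::-1],None,fx=2.7,fy=2.7)); print(arm.observe()["clock"])
E
```

```text
-0.008 0.1106 65
0.02 0.1107 61
0.05 0.1108 65
0.08 0.111 64
25.8833
```

View pics/c9.png

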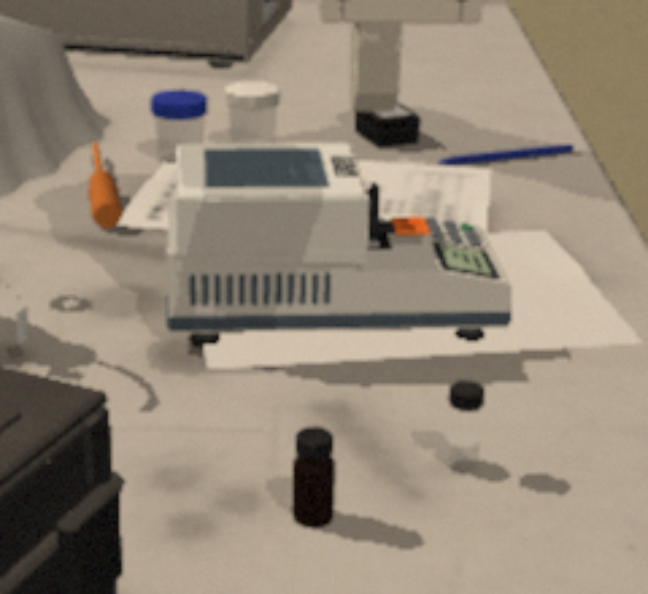

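The lid is flat shut at crop (265,200), and the amber vial (313,480) and black-capped vial (466,420) are still standing.

```bash
python3 -c "
from h import *
print(job.sign_off())"
```

```text
the job is handed in; nothing more can be done
None
```

The job is handed in at about 26 s of the 67 s limit, though sign-off gave no verdict: the white-capped vial is home in the well, the lid stayed shut after I let go of it, and the black-capped and amber vials still stand where they were.

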